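Erect the tea-canister box and pack the canister

ROBOT

A 6-joint arm with a two-finger parallel gripper is mounted at the origin on the work surface. World frame = base frame: x ahead of the robot, y to its left, z up, the work surface at z = 0. Lengths are in m, angles in rad, forces in N, time in s.
With the tool pointing down it reaches from about 0.225 to 0.875 m from the base axis. Payload 3.4 kg.
Tool frame: the origin (TCP) lies at the very end of the fingers, on their centre line; the grasp point (between the pads) lies manip.grip_point_offset behind it (manip.grip_point_offset is the distance from the TCP to the grasp point, in m); z points along the fingers, y is the line along which they close (so a half turn about z gives the same grasp; the last joint's range is limited). The gripper opens to 85 mm and grips with 20 to 120 N. Pads are 22 mm wide; open, the fingers measure 114 mm over their backs; the gripper's body (76 mm by 85 mm) begins 54 mm behind the grasp point. The pads swing forward as they close: fully open they stand 13 mm farther back than shut.
Start: joints at [-1.358, 0.276, 1.505, -0, 1.361, -0.121], TCP at [0.188, -0.543, 0.231] pointing down, gripper open.
Joint ranges: [-2.89, 2.89], [-0.75, 2.08], [0.22, 2.7], [-1.18, 4.32], [0.11, 2.71], [-2.7, 2.7]. Speed limits (rad/s): [2.57, 2.57, 3.14, 3.14, 3.14, 3.14].

INTERFACE

Orientations are given as a unit quaternion [w, x, y, z].
In Python, from rig import manip gives the robot as it stands.
- The arm moves only by the shell command python3 -m pendant 'ROWS' [FORCE]. ROWS is JSON, a list of rows, each an object of numbers: "jaw": the opening, from -1 (shut) to 1 (fully open); "tx", "ty", "tz": the shift along the world's x, y, z in cm; "ax", "ay", "az": the turn, a rotation vector about the world's x, y, z in degrees. In form: [{"jaw": .., "tx": .., "ty": .., "tz": .., "ax": .., "ay": .., "az": ..}, ...]. A call has 1 to 10 rows; each row is the pose to reach, as a shift and turn from the pose commanded when the call began; what a row does not reach only later rows make up. A row lasts 1/8 s, in which the tool goes at most 62.5 mm and 10.7 degrees, less where a joint would pass 70% of its speed; a pose out of reach is approached as far as the arm can. A call with a gripper value outside its range is refused whole. The fingers move at their own pace and stop on an object; FORCE is the grip in N (left out, the last holds). Time passes only in rows, so rows that repeat a pose let the fingers close. It gives the time, the measured TCP pose, the force, the opening and the grip force at its end, in the units of the state.
- manip.get_state(): the state, without advancing time (a new reading comes with each control period).
- manip.get_image(name): name is "scene" or "top" or "wrist"; returns a dict with "pixels" (420x560x3 uint8, blue, green, red), "depth" (420x560 float32, m along the optical axis (not along the pixel's ray), 0 where there is no reading), "fx", "fy", "cx", "cy" (pixels), "pose" (4x4, takes a point from camera to world coordinates). Camera axes: x right, y down, z forward; pixel columns grow to the right and rows downward; lengths in m; the calibration is good to about 2 mm. A picture is of the moment at which its call begins.
- manip.sign_off(): hands the job in; it is judged then, once.
The state is a dict: "clock": time; "qpos": joint angles; "qd": joint speeds; "effort": joint torques, N m; "position": TCP position; "ee_rot": TCP orientation; "contact_force": force on the tool from outside, world axes, zero at the start; "moment": the same for the moment, N m; "width": finger opening in m; "gripper_force": force on a finger pad.
Only numpy, scipy, OpenCV 4.12 (cv2) and the standard library are available. Lean on these libraries where they do the work, as an engineer would, in place of code of your own. Each camera call takes 0.05 s, during which the arm holds its last target. There are 200 camera calls.

TASK

Fold up the three open walls of the red presentation box one after another - left, then right, then far, as seen from the robot - with the fingertips, pressing each one firmly upright against its stop for a moment so that its glue takes, without crushing it. Then take the lacquered canister from the leaning cradle and set it down gently, upright and fully home in the box's pocket, with all walls still standing; do not disturb the other things on the table.

Things in the scene. Friction and masses are not known exactly. Their poses are not given: they have to be found in the camera images.
- carton: Red box, fixed on a wooden block. Origin: centre of the underside, on the table; x points away from the robot (within 20 degrees) to the far wall, y to the left wall. The near wall already stands (62 mm high). Red floor board 120 x 120 mm, its top 28 mm up. Left, right and far walls are hinged on its edges, 60 mm from the centre and 28 mm up, and start folded out at 17 to 40 degrees
- pocket (a point): Centre of the pocket's floor, 28 mm above the table. The round pocket, 74 mm across and 12 mm deep, is in a grey insert 100 x 100 mm that lies in the middle of the box; axes as the carton
- canister: Black tea canister with red foot band and red cap band, a closed cylinder 64 mm across and 100 mm tall, about 0.25 kg. Origin: centre of its underside, z along its axis to the cap. It starts leaning 35 degrees from vertical in the cradle, cap away from the robot; cap end and sides are free to be gripped
- cradle: Fixed drying cradle: wooden foot 150 x 100 mm, 12 mm thick, carrying two thin steel rods under the canister (on the side away from the robot) and a stop plate under its foot. Origin: on the table, 46 mm straight below the canister's foot centre; the canister leans towards its +x
- wall_left (a joint): Hinge of the left wall: 0 = flat outwards, 1.571 = upright against its firm stop. A stiff crease (0.04 N m of friction): it stays where left. A vertical finger pushing level at the edge may jam; a finger leaning outwards 25 to 45 degrees reaches under the edge and lifts it
- edge_left (a point): Left wall, red outside, white inside, 62 mm from hinge to free edge, 116 mm wide, 4 mm thick. This point: middle of the free edge, inner face; x points away from the hinge, y along it, z out of the inner face (thickness on the -z side). Its glue takes when it is pressed upright against the stop with some 5 to 20 N for half a second; over 40 N crushes it
- wall_right (a joint): Hinge of the right wall: 0 = flat outwards, 1.571 = upright against its firm stop. A stiff crease (0.04 N m of friction): it stays where left. A vertical finger pushing level at the edge may jam; a finger leaning outwards 25 to 45 degrees reaches under the edge and lifts it
- edge_right (a point): Right wall, red outside, white inside, 62 mm from hinge to free edge, 116 mm wide, 4 mm thick. This point: middle of the free edge, inner face; x points away from the hinge, y along it, z out of the inner face (thickness on the -z side). Its glue takes when it is pressed upright against the stop with some 5 to 20 N for half a second; over 40 N crushes it
- wall_far (a joint): Hinge of the far wall: 0 = flat outwards, 1.571 = upright against its firm stop. A stiff crease (0.04 N m of friction): it stays where left. A vertical finger pushing level at the edge may jam; a finger leaning outwards 25 to 45 degrees reaches under the edge and lifts it
- edge_far (a point): Far wall, red outside, white inside, 62 mm from hinge to free edge, 116 mm wide, 4 mm thick. This point: middle of the free edge, inner face; x points away from the hinge, y along it, z out of the inner face (thickness on the -z side). Its glue takes when it is pressed upright against the stop with some 5 to 20 N for half a second; over 40 N crushes it
- finished: Bystander: a finished canister like the one to be packed, standing upright, 64 mm across, 100 mm tall. Origin: centre of its underside
- bowl: Bystander: red bowl, 96 mm across, 42 mm tall. Origin: centre of its underside
- brush: Bystander: lacquer brush lying flat, 170 mm long, along its x axis. Origin under its middle
- tin: Bystander: steel tin with yellow label, 72 mm across, 70 mm tall. Origin: centre of its underside
- lid: Bystander: the red lift-off lid of the box lying open side up, 135 x 135 x 50 mm. Origin: centre of its underside
- jar: Bystander: amber jar, 68 mm across, 55 mm tall. Origin: centre of its underside
Mind the look-alikes: they are no part of the job. Leave any purple or turquoise look-alike of the canister alone.

How it is judged:
By the outcome, as a careful person would: the job done as asked, in the order asked, and still so for the second after the job is handed in, with the robot touching nothing.
It also fails if it takes over 72 s, if anything falls off the work surface, if the arm or the gripper's body presses on something with over 40 N, if the wrist force passes 120 N, or if a joint passes its speed limit or range.

## Working session

There is one attempt and no reset: what is moved stays moved. The work goes in short steps, Python scripts to look and compute and a shell command to move; the robot and the scene stay as the last step left them, time stands still between calls to the robot, and variables do not carry over. Pictures are saved under pics/ and viewed, at most 10 in all, crops included, and the job is handed in when it is done.

```bash
mkdir -p pics; ls
cat > h.py <<'E'
import numpy as np, cv2, pickle
from rig import manip
from scipy.spatial.transform import Rotation as R
def grab(n):
    im=manip.get_image(n); pickle.dump(im,open(f'{n}.pkl','wb')); return im
def load(n): return pickle.load(open(f'{n}.pkl','rb'))
def cloud(im):
    d=im['depth']; v,u=np.indices(d.shape)
    p=np.stack([(u-im['cx'])/im['fx']*d,(v-im['cy'])/im['fy']*d,d],-1)
    T=np.array(im['pose']); w=p@T[:3,:3].T+T[:3,3]; w[d==0]=np.nan; return w
def proj(im,P):
    T=np.array(im['pose']); c=(np.atleast_2d(P)-T[:3,3])@T[:3,:3]
    return np.c_[c[:,0]/c[:,2]*im['fx']+im['cx'],c[:,1]/c[:,2]*im['fy']+im['cy']]
def rot(q): return R.from_quat([q[1],q[2],q[3],q[0]])
E
python3 - <<'E'
from h import *
print(manip.get_state(), manip.grip_point_offset)
for n in ('scene','top'):
    im=grab(n); cv2.imwrite(f'pics/{n}0.png',im['pixels']); print(n,im['fx'],im['pose'],(im['depth']>0).mean())
E
```

```text
pics
{'clock': 0.0, 'qpos': array([-1.35800824e+00,  2.76599116e-01,  1.50616022e+00, -9.86561083e-06,
        1.36071516e+00, -1.20985455e-01]), 'qd': array([-1.86835359e-03,  1.48688276e-03,  3.09942201e-05,  6.26942239e-04,
        9.70800544e-04,  8.35929547e-04]), 'effort': array([-1.81384985e-04, -4.16780484e+01, -2.45808578e+01, -6.89466924e-04,
        1.08820258e-02, -2.73119042e-05]), 'position': array([ 0.188259  , -0.54272796,  0.23042659]), 'ee_rot': array([-9.39706223e-04,  9.86106085e-01,  1.66114130e-01, -4.79925410e-05]), 'contact_force': array([-0.42783575,  0.11284787, -0.12081993]), 'moment': array([-0.01545782,  0.001467  , -0.00607799]), 'gripper_force': 0.0, 'width': 0.08561324865057478} 0.0187
scene 438.88893147180823 [[ 0.61765058  0.63484337 -0.46420001  1.08320048]
 [ 0.78637096 -0.50703748  0.35289335 -0.45504017]
 [-0.01133479 -0.58299819 -0.81239438  1.05827417]
 [ 0.          0.          0.          1.        ]] 0.9959268707482993
top 424.5208273348181 [[-0.01620477 -0.98981792  0.1414139   0.38057734]
 [-0.99983543  0.01719509  0.00578374 -0.02526129]
 [-0.00815648 -0.1412969  -0.98993366  1.25004427]
 [ 0.          0.          0.          1.        ]] 0.9959353741496598
```

View pics/scene0.png

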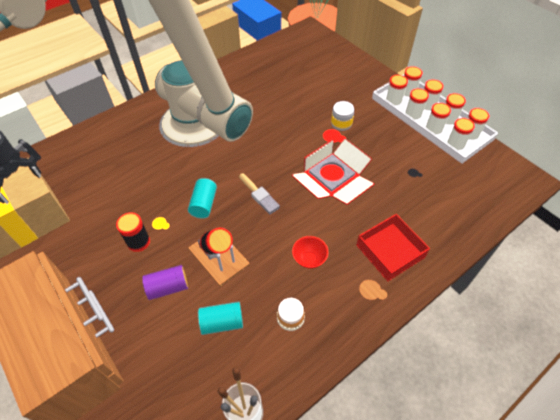

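View pics/top0.png

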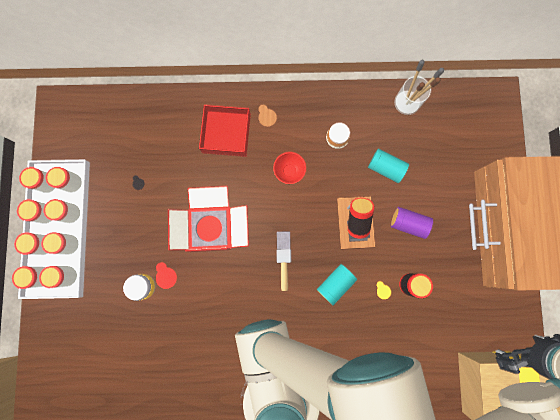

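Picture: top view shows the carton at (209,229), with the left wall at (179,229), right at (239,227) and far at (208,197). The black/red canisters are at (360,215), leaning on the wooden cradle, and at (418,286), upright on the table. The first fits the description (leaning in the cradle); the second is the "finished" bystander. The purple one (412,222) and the turquoise ones (337,284) and (389,165) are look-alikes. I'll confirm in a crop and measure.

Run:
```python
from h import *
im=load('top'); px=im['pixels']; 
a=cv2.resize(px[175:260,155:260],None,fx=3.8,fy=3.8,interpolation=cv2.INTER_CUBIC)
b=cv2.resize(px[185:310,320:445],None,fx=3.1,fy=3.1,interpolation=cv2.INTER_CUBIC)
H=400; c=np.zeros((H,800,3),np.uint8); c[:a.shape[0],:a.shape[1]]=a; b=b[:H]; c[:b.shape[0],405:405+b.shape[1]]=b
cv2.imwrite('pics/crop.png',c)
w=cloud(im)
hsv=cv2.cvtColor(px,cv2.COLOR_BGR2HSV)
# carton region: points height
sub=w[180:256,160:256]; hs=hsv[180:256,160:256]
print('near table z',np.nanmedian(w[250:256,190:225,2]))
grey=(hs[...,1]<70)&(sub[...,2]>.02)&(hs[...,2]>60)
red=((hs[...,0]<8)|(hs[...,0]>172))&(hs[...,1]>150)
print('disc');m=red&(abs(sub[...,0]-w[229,209,0])<.045)&(abs(sub[...,1]-w[229,209,1])<.045)
print(w[229,209],np.nanmedian(sub[m],0),m.sum())
# height map
for r in range(180,256,4): print(r,' '.join('%4d'%round(1000*w[r,c,2]) for c in range(160,256,4)))
r,c=229,209
print('rows x', w[180,209,:2],w[252,209,:2])
```

```text
near table z 0.0003507567710467896
disc
[0.48698519 0.2016993  0.02663386] [0.48970352 0.20170965 0.02755232] 494
180   -1    3   -4    1    4    0   -3   -4    0   -2    5   -4    0    1   -1   -3    0   -2    3    3    2    4    1    3Traceback (most recent call last):
  File "<stdin>", line 17, in <module>
  File "<stdin>", line 17, in <genexpr>
ValueError: cannot convert float NaN to integer
```

View pics/crop.png

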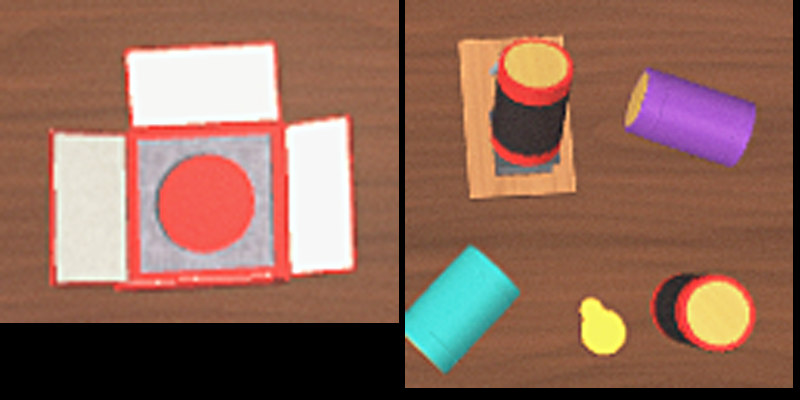

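The crop confirms it: the black/red canister leaning on the wooden foot at crop (530,110) is the target, and the upright one at (700,310) is the finished bystander. The box walls are white inside: left at (90,205), right at (320,195), far at (203,85).

```bash
cat >> h.py <<'E'
def ray(im,uv,z):
    uv=np.atleast_2d(uv).astype(float); T=np.array(im['pose'])
    d=np.c_[(uv[:,0]-im['cx'])/im['fx'],(uv[:,1]-im['cy'])/im['fy'],np.ones(len(uv))]@T[:3,:3].T
    return T[:3,3]+d*((z-T[2,3])/d[:,2])[:,None]
def big(m):
    c,_=cv2.findContours(m.astype(np.uint8),cv2.RETR_EXTERNAL,cv2.CHAIN_APPROX_NONE); return max(c,key=cv2.contourArea)[:,0]
def box(m,x0,y0,x1,y1):
    o=np.zeros(m.shape,bool); o[y0:y1,x0:x1]=m[y0:y1,x0:x1]; return o
def fitplane(P):
    P=P[np.isfinite(P).all(1)]
    for _ in range(4):
        c=P.mean(0); n=np.linalg.svd(P-c,full_matrices=False)[2][2]; n*=np.sign(n[2]); e=(P-c)@n; P=P[abs(e)<max(2.5*e.std(),.002)]
    return c,n
E
cat > m0.py <<'E'
from h import *
for name,bx in (('top',dict(c=(160,180,256,256),k=(330,190,382,255))),('scene',dict(c=(290,135,380,205),k=(185,222,252,288)))):
    im=load(name); px=im['pixels']; w=cloud(im); hsv=cv2.cvtColor(px,cv2.COLOR_BGR2HSV); h,s,v=[hsv[...,i].astype(int) for i in range(3)]
    red=((h<8)|(h>172))&(s>140)
    if name=='top':
        d=big(box(red,192,212,226,246) & box(red,192,212,226,246))
        g=big(box((s<70)&(v>90)&(v<215),185,207,230,248)); G=ray(im,g,.040)[:,:2]*1000
        r=cv2.minAreaRect(G.astype(np.float32)); print('insert',r)
        inner=(hypot:=np.hypot(*(np.indices(s.shape)[::-1]-np.array([209,229])[:,None,None])))<16
        d=big(red&inner); D=ray(im,d,.028)[:,:2]*1000; print('disc',cv2.minEnclosingCircle(D.astype(np.float32)))
        f=box((h>8)&(h<22)&(s>90)&(v>150),335,192,380,252)
        F=ray(im,np.argwhere(f)[:,::-1],.012)[:,:2]*1000; r=cv2.minAreaRect(F.astype(np.float32)); print('foot',r)
    else:
        pass
    # walls by plane fits
    c0=np.array([.4875,.2017])
    wt=box((s<60)&(v>150),*bx['c'])
    n,l=cv2.connectedComponents(cv2.erode(wt.astype(np.uint8),np.ones((2,2))))
    for i in range(1,n):
        if (l==i).sum()>60:
            c,nn=fitplane(w[l==i]); print(name,'white',(l==i).sum(),c.round(4),'n',nn.round(3),'tilt',np.degrees(np.arccos(nn[2])).round(1),'azim of n',np.degrees(np.arctan2(nn[1],nn[0])).round(1))
    yl=box((h>12)&(h<28)&(s>90)&(w[...,2]>.07),*bx['k'])
    q=big(yl); c,nn=fitplane(w[yl]); el=cv2.fitEllipse(q); print(name,'cap',yl.sum(),c.round(4),nn.round(3),np.degrees(np.arccos(nn[2])).round(1),'az',np.degrees(np.arctan2(nn[1],nn[0])).round(1),'ellcentre',el[0],ray(im,[el[0]],c[2]).round(4))
E
python3 m0.py
```

```text
insert ((488.6553955078125, 199.74485778808594), (98.97785949707031, 100.11229705810547), 2.051736354827881)
disc ((489.169189453125, 201.18299865722656), 36.83393478393555)
foot ((504.3273620605469, -235.44442749023438), (154.19400024414062, 122.25273132324219), 2.1163458824157715)
top white 671 [0.577  0.2022 0.0373] n [-0.288 -0.011  0.957] tilt 16.8 azim of n -177.7
top white 552 [0.4905 0.113  0.0457] n [-0.019  0.533  0.846] tilt 32.2 azim of n 92.0
top white 641 [0.4849 0.2839 0.0467] n [ 0.024 -0.63   0.776] tilt 39.1 azim of n -87.8
top white 510 [0.4869 0.198  0.0397] n [0.002 0.005 1.   ] tilt 0.3 azim of n 71.1
top cap 232 [ 0.5343 -0.2243  0.1278] [0.589 0.018 0.808] 36.1 az 1.8 ellcentre (361.79376220703125, 205.41183471679688) [[ 0.5343 -0.2243  0.1278]]
scene white 505 [0.4902 0.2821 0.0469] n [ 0.01  -0.619  0.785] tilt 38.2 azim of n -89.1
scene white 230 [0.4312 0.1963 0.0577] n [-0.999 -0.036  0.022] tilt 88.7 azim of n -177.9
scene white 278 [0.4934 0.1977 0.039 ] n [-0.003  0.004  1.   ] tilt 0.3 azim of n 126.7
scene white 272 [0.4966 0.1116 0.0444] n [-0.025  0.535  0.845] tilt 32.4 azim of n 92.7
scene white 408 [0.5823 0.2004 0.0376] n [-0.318 -0.009  0.948] tilt 18.5 azim of n -178.3
scene cap 355 [ 0.5356 -0.2271  0.1283] [0.581 0.043 0.813] 35.6 az 4.3 ellcentre (219.68955993652344, 240.10255432128906) [[ 0.5356 -0.227   0.1283]]
```

```bash
python3 -m pendant '[{"jaw":-1,"tx":29.5,"ty":88.8,"tz":2,"az":73},{"jaw":-1,"tx":29.5,"ty":88.8,"tz":2,"az":73},{"jaw":-1,"tx":29.5,"ty":88.8,"tz":2,"az":73},{"jaw":-1,"tx":29.5,"ty":88.8,"tz":2,"az":73},{"jaw":-1,"tx":29.5,"ty":88.8,"tz":2,"az":73},{"jaw":-1,"tx":29.5,"ty":88.8,"tz":2,"az":73},{"jaw":-1,"tx":29.5,"ty":88.8,"tz":2,"az":73},{"jaw":-1,"tx":29.5,"ty":88.8,"tz":2,"az":73},{"jaw":-1,"tx":29.5,"ty":88.8,"tz":2,"az":73},{"jaw":-1,"tx":29.5,"ty":88.8,"tz":2,"az":73}]' 30
cat >> h.py <<'E'
C=np.array([.489,.2005]); YAW=np.radians(2.1)
X=np.array([np.cos(YAW),np.sin(YAW),0]); Y=np.array([-np.sin(YAW),np.cos(YAW),0]); Z=np.array([0,0,1.])
OUT=dict(left=Y,right=-Y,far=X)
def tip(side,o,z,along=0):  # o: outward from hinge (m), z height
    c=np.r_[C,0]; return c+OUT[side]*(.06+o)+Z*z
def rows(goal,pts=None,deg=True):
    "print shift (cm) from measured pose and turn (deg) to desired x,z tool axes"
    s=manip.get_state(); p=np.array(s['position'])
    if pts is not None:
        for q in np.atleast_2d(pts): print('shift cm',((q-p)*100).round(2))
    if goal is not None:
        print('turn deg',(goal*rot(s['ee_rot']).inv()).as_rotvec(degrees=True).round(1))
def orient(zt,yt):
    zt=zt/np.linalg.norm(zt); xt=np.cross(yt,zt); xt/=np.linalg.norm(xt); return R.from_matrix(np.c_[xt,np.cross(zt,xt),zt])
def lean(side,a,yt):
    a=np.radians(a); return orient(-np.sin(a)*OUT[side]-np.cos(a)*Z,yt)
def st():
    s=manip.get_state(); print('t',round(s['clock'],2),'p',np.round(s['position'],4),'F',np.round(s['contact_force'],1),'q',np.round(s['qpos'],2)); return s
E
python3 -c "
from h import *
st(); rows(lean('left',35,X),[tip('left',.085,.20),tip('left',.085,.04),tip('left',.055,.04),tip('left',.038,.058),tip('left',.013,.07)])"
```

```text
t 0.1 p [ 0.1883 -0.5428  0.2305] F [-0.9 -0.6  0.3] q [-1.36  0.28  1.51  0.    1.36 -0.12]
shift cm [29.54 88.82 -3.05]
shift cm [ 29.54  88.82 -19.05]
shift cm [ 29.65  85.82 -19.05]
shift cm [ 29.71  84.12 -17.25]
shift cm [ 29.8   81.62 -16.05]
turn deg [-30.9  21.1  70.6]invalid input at $[0]: expected keys jaw, tx, ty, tz, ax, ay, az
```

```bash
python3 -m pendant '[{"jaw":-1,"tx":29.5,"ty":88.8,"tz":2,"ax":0,"ay":0,"az":73},{"jaw":-1,"tx":29.5,"ty":88.8,"tz":2,"ax":0,"ay":0,"az":73},{"jaw":-1,"tx":29.5,"ty":88.8,"tz":2,"ax":0,"ay":0,"az":73},{"jaw":-1,"tx":29.5,"ty":88.8,"tz":2,"ax":0,"ay":0,"az":73},{"jaw":-1,"tx":29.5,"ty":88.8,"tz":2,"ax":0,"ay":0,"az":73},{"jaw":-1,"tx":29.5,"ty":88.8,"tz":2,"ax":0,"ay":0,"az":73},{"jaw":-1,"tx":29.5,"ty":88.8,"tz":2,"ax":0,"ay":0,"az":73},{"jaw":-1,"tx":29.5,"ty":88.8,"tz":2,"ax":0,"ay":0,"az":73},{"jaw":-1,"tx":29.5,"ty":88.8,"tz":2,"ax":0,"ay":0,"az":73},{"jaw":-1,"tx":29.5,"ty":88.8,"tz":2,"ax":0,"ay":0,"az":73}]' 30
python3 -c "
from h import *
st(); rows(lean('left',35,X),[tip('left',.085,.20),tip('left',.085,.04),tip('left',.055,.04),tip('left',.038,.058),tip('left',.013,.07)])"
```

```text
clock: 1.35
position: [0.3855, 0.0517, 0.2448]
ee_rot: [0.0, 0.694, 0.72, 0.0]
contact_force: [1.0, -1.0, -0.1]
width: 0.0003
gripper_force: 0.0
t 1.35 p [0.3855 0.0517 0.2448] F [ 1.  -1.  -0.1] q [-0.05 -0.02  1.83 -0.    1.33 -0.08]
shift cm [ 9.82 29.37 -4.48]
shift cm [  9.82  29.37 -20.48]
shift cm [  9.93  26.37 -20.48]
shift cm [  9.99  24.67 -18.68]
shift cm [ 10.08  22.17 -17.48]
turn deg [-35.   -1.2  -0.1]
```

```bash
python3 -m pendant '[{"jaw":-1,"tx":9.8,"ty":29.4,"tz":-4,"ax":-35,"ay":-1.2,"az":0},{"jaw":-1,"tx":9.8,"ty":29.4,"tz":-4,"ax":-35,"ay":-1.2,"az":0},{"jaw":-1,"tx":9.8,"ty":29.4,"tz":-4,"ax":-35,"ay":-1.2,"az":0},{"jaw":-1,"tx":9.8,"ty":29.4,"tz":-4,"ax":-35,"ay":-1.2,"az":0},{"jaw":-1,"tx":9.8,"ty":29.4,"tz":-4,"ax":-35,"ay":-1.2,"az":0},{"jaw":-1,"tx":9.8,"ty":29.4,"tz":-4,"ax":-35,"ay":-1.2,"az":0},{"jaw":-1,"tx":9.8,"ty":29.4,"tz":-9,"ax":-35,"ay":-1.2,"az":0},{"jaw":-1,"tx":9.8,"ty":29.4,"tz":-14,"ax":-35,"ay":-1.2,"az":0},{"jaw":-1,"tx":9.8,"ty":29.4,"tz":-14,"ax":-35,"ay":-1.2,"az":0},{"jaw":-1,"tx":9.8,"ty":29.4,"tz":-14,"ax":-35,"ay":-1.2,"az":0}]' 30
python3 -c "
from h import *
st(); rows(lean('left',35,X),[tip('left',.085,.04),tip('left',.055,.04),tip('left',.038,.058),tip('left',.013,.07)])
im=grab('scene');cv2.imwrite('pics/s1.png',cv2.resize(im['pixels'][60:240,200:440],None,fx=3,fy=3))"
```

```text
clock: 2.6
position: [0.4841, 0.3439, 0.106]
ee_rot: [0.217, 0.662, 0.687, -0.209]
contact_force: [0.3, 0.2, 0.4]
width: -0.0003
gripper_force: 0.0
t 2.6 p [0.4841 0.3439 0.106 ] F [0.3 0.2 0.4] q [ 0.76  0.64  1.39 -0.44  1.56  0.83]
shift cm [-0.04  0.15 -6.6 ]
shift cm [ 0.07 -2.84 -6.6 ]
shift cm [ 0.13 -4.54 -4.8 ]
shift cm [ 0.22 -7.04 -3.6 ]
turn deg [ 0. -0.  0.]
```

View pics/s1.png

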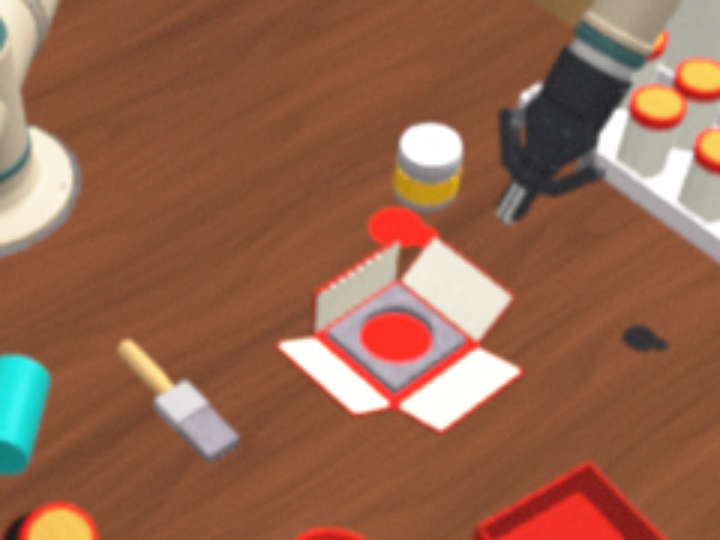

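The gripper's closed fingertips are at (510,205), outside the left wall (460,290), with the path clear. I'll lower and sweep the wall up, stopping just short of upright.

```bash
python3 -m pendant '[{"jaw":-1,"tx":0,"ty":0.1,"tz":-4,"ax":0,"ay":0,"az":0},{"jaw":-1,"tx":0,"ty":0.1,"tz":-6.6,"ax":0,"ay":0,"az":0},{"jaw":-1,"tx":0,"ty":0.1,"tz":-6.6,"ax":0,"ay":0,"az":0},{"jaw":-1,"tx":0,"ty":-1.5,"tz":-6.6,"ax":0,"ay":0,"az":0},{"jaw":-1,"tx":0.1,"ty":-2.8,"tz":-6.6,"ax":0,"ay":0,"az":0},{"jaw":-1,"tx":0.1,"ty":-3.7,"tz":-5.7,"ax":0,"ay":0,"az":0},{"jaw":-1,"tx":0.1,"ty":-4.5,"tz":-4.8,"ax":0,"ay":0,"az":0},{"jaw":-1,"tx":0.2,"ty":-5.5,"tz":-4.2,"ax":0,"ay":0,"az":0},{"jaw":-1,"tx":0.2,"ty":-6.2,"tz":-3.8,"ax":0,"ay":0,"az":0},{"jaw":-1,"tx":0.2,"ty":-6.2,"tz":-3.8,"ax":0,"ay":0,"az":0}]' 30
python3 -c "
from h import *
st(); rows(lean('left',35,X),[tip('left',.013,.07)])"
```

```text
clock: 3.9
position: [0.4855, 0.281, 0.0672]
ee_rot: [0.216, 0.662, 0.686, -0.209]
contact_force: [-0.4, -0.7, 0.6]
width: -0.0001
gripper_force: 0.0
t 3.9 p [0.4855 0.281  0.0672] F [-0.4 -0.7  0.6] q [ 0.7   0.62  1.54 -0.48  1.41  0.84]
shift cm [ 0.08 -0.75  0.28]
turn deg [ 0.  -0.1  0. ]
```

```bash
python3 -m pendant '[{"jaw":-1,"tx":0,"ty":-0.3,"tz":0.2,"ax":0,"ay":0,"az":0},{"jaw":-1,"tx":0,"ty":-0.6,"tz":0.3,"ax":0,"ay":0,"az":0},{"jaw":-1,"tx":0,"ty":-0.6,"tz":0.3,"ax":0,"ay":0,"az":0}]'
python3 -c "
from h import *
st();
im=grab('scene');w=cloud(im);hsv=cv2.cvtColor(im['pixels'],cv2.COLOR_BGR2HSV);wt=box((hsv[...,1]<60)&(hsv[...,2]>130),300,120,400,205)
n,l=cv2.connectedComponents(cv2.erode(wt.astype(np.uint8),np.ones((2,2))))
for i in range(1,n):
    if (l==i).sum()>60:
        c,nn=fitplane(w[l==i]); print((l==i).sum(),c.round(3),nn.round(2))
"
```

```text
clock: 4.28
position: [0.4853, 0.2755, 0.0697]
ee_rot: [0.216, 0.662, 0.687, -0.21]
contact_force: [0.1, 0.2, 0.2]
width: -0.0002
gripper_force: 0.0
t 4.28 p [0.4853 0.2755 0.0697] F [0.1 0.2 0.2] q [ 0.69  0.61  1.55 -0.48  1.41  0.84]
230 [0.431 0.197 0.058] [-1.   -0.04  0.02]
316 [0.491 0.26  0.059] [ 0.04 -1.    0.07]
334 [0.495 0.196 0.039] [0.01 0.   1.  ]
249 [0.5   0.113 0.044] [-0.02  0.53  0.85]
408 [0.582 0.2   0.038] [-0.31 -0.    0.95]
```

```bash
python3 -m pendant '[{"jaw":-1,"tx":0,"ty":-0.2,"tz":0,"ax":0,"ay":0,"az":0},{"jaw":-1,"tx":0,"ty":-0.4,"tz":0,"ax":0,"ay":0,"az":0},{"jaw":-1,"tx":0,"ty":-0.4,"tz":0,"ax":0,"ay":0,"az":0}]'
```

```text
clock: 4.7
position: [0.4854, 0.2715, 0.0697]
ee_rot: [0.216, 0.662, 0.687, -0.209]
contact_force: [0.3, -0.7, -0.8]
width: 0.0002
gripper_force: 0.1
```

```bash
python3 -m pendant '[{"jaw":-1,"tx":0,"ty":-0.1,"tz":0,"ax":0,"ay":0,"az":0},{"jaw":-1,"tx":0,"ty":-0.2,"tz":0,"ax":0,"ay":0,"az":0},{"jaw":-1,"tx":0,"ty":-0.2,"tz":0,"ax":0,"ay":0,"az":0}]'
```

```text
clock: 5.08
position: [0.4855, 0.2705, 0.0697]
ee_rot: [0.216, 0.662, 0.687, -0.209]
contact_force: [-1.0, 3.1, 2.2]
width: 0.0002
gripper_force: 2.1
```

```bash
python3 -m pendant '[{"jaw":-1,"tx":0,"ty":-0.1,"tz":0,"ax":0,"ay":0,"az":0},{"jaw":-1,"tx":0,"ty":-0.2,"tz":0,"ax":0,"ay":0,"az":0},{"jaw":-1,"tx":0,"ty":-0.2,"tz":0,"ax":0,"ay":0,"az":0}]'
```

```text
clock: 5.45
position: [0.4856, 0.2702, 0.0697]
ee_rot: [0.215, 0.662, 0.687, -0.207]
contact_force: [-3.0, 9.7, 4.2]
width: -0.0001
gripper_force: 4.6
```

```bash
python3 -m pendant '[{"jaw":-1,"tx":0,"ty":-0.1,"tz":0,"ax":0,"ay":0,"az":0},{"jaw":-1,"tx":0,"ty":-0.1,"tz":0,"ax":0,"ay":0,"az":0},{"jaw":-1,"tx":0,"ty":-0.1,"tz":0,"ax":0,"ay":0,"az":0},{"jaw":-1,"tx":0,"ty":-0.1,"tz":0,"ax":0,"ay":0,"az":0},{"jaw":-1,"tx":0,"ty":-0.1,"tz":0,"ax":0,"ay":0,"az":0},{"jaw":-1,"tx":0,"ty":-0.1,"tz":0,"ax":0,"ay":0,"az":0},{"jaw":-1,"tx":0,"ty":-0.1,"tz":0,"ax":0,"ay":0,"az":0}]'
```

```text
clock: 6.32
position: [0.4856, 0.2702, 0.0697]
ee_rot: [0.214, 0.663, 0.687, -0.206]
contact_force: [-2.8, 10.7, 4.3]
width: -0.0
gripper_force: 5.7
```

```bash
python3 -m pendant '[{"jaw":-1,"tx":0,"ty":1,"tz":0,"ax":0,"ay":0,"az":0},{"jaw":-1,"tx":0,"ty":4,"tz":1,"ax":0,"ay":0,"az":0},{"jaw":-1,"tx":0,"ty":5,"tz":6,"ax":0,"ay":0,"az":0},{"jaw":-1,"tx":0,"ty":4,"tz":12,"ax":0,"ay":0,"az":0},{"jaw":-1,"tx":0.3,"ty":-2,"tz":14,"ax":10,"ay":0.4,"az":0},{"jaw":-1,"tx":0.5,"ty":-8,"tz":14,"ax":20,"ay":0.7,"az":0},{"jaw":-1,"tx":0.9,"ty":-14,"tz":14,"ax":30,"ay":1.1,"az":0},{"jaw":-1,"tx":0.9,"ty":-20,"tz":14,"ax":40,"ay":1.5,"az":0},{"jaw":-1,"tx":0.9,"ty":-21,"tz":14,"ax":50,"ay":1.8,"az":0},{"jaw":-1,"tx":0.9,"ty":-21,"tz":14,"ax":60,"ay":2.2,"az":0}]'
python3 -c "
from h import *
st(); rows(lean('right',35,X),[tip('right',.085,.1),tip('right',.085,.038),tip('right',.055,.038),tip('right',.035,.058),tip('right',.020,.067),tip('right',.007,.07)])
im=grab('scene');w=cloud(im);hsv=cv2.cvtColor(im['pixels'],cv2.COLOR_BGR2HSV);wt=box((hsv[...,1]<60)&(hsv[...,2]>130),300,120,400,205)
n,l=cv2.connectedComponents(cv2.erode(wt.astype(np.uint8),np.ones((2,2))))
for i in range(1,n):
    if (l==i).sum()>60:
        c,nn=fitplane(w[l==i]); print((l==i).sum(),c.round(3),nn.round(2))
"
```

```text
clock: 7.58
position: [0.4938, 0.0544, 0.2104]
ee_rot: [-0.157, 0.678, 0.702, 0.152]
contact_force: [0.4, 0.3, -0.6]
width: -0.0001
gripper_force: 0.0
t 7.58 p [0.4938 0.0544 0.2104] F [ 0.4  0.3 -0.6] q [-0.34  0.22  1.73  0.42  1.38 -0.49]
shift cm [  0.05   0.12 -11.04]
shift cm [  0.05   0.12 -17.24]
shift cm [ -0.06   3.12 -17.24]
shift cm [ -0.13   5.11 -15.24]
shift cm [ -0.19   6.61 -14.34]
shift cm [ -0.23   7.91 -14.04]
turn deg [9.7 0.4 0.1]
230 [0.431 0.197 0.057] [-1.   -0.04  0.02]
268 [0.492 0.257 0.06 ] [-0.03  1.    0.01]
333 [0.496 0.196 0.039] [-0. -0.  1.]
249 [0.5   0.113 0.044] [-0.02  0.54  0.84]
409 [0.582 0.2   0.038] [-0.31 -0.    0.95]
```

```bash
python3 -m pendant '[{"jaw":-1,"tx":0,"ty":0,"tz":-6,"ax":9.7,"ay":0.4,"az":0},{"jaw":-1,"tx":0,"ty":0,"tz":-12,"ax":9.7,"ay":0.4,"az":0},{"jaw":-1,"tx":0,"ty":0,"tz":-17.2,"ax":9.7,"ay":0.4,"az":0},{"jaw":-1,"tx":0,"ty":1,"tz":-17.2,"ax":9.7,"ay":0.4,"az":0},{"jaw":-1,"tx":0,"ty":2,"tz":-17.2,"ax":9.7,"ay":0.4,"az":0},{"jaw":-1,"tx":0,"ty":3.1,"tz":-17.2,"ax":9.7,"ay":0.4,"az":0},{"jaw":-1,"tx":-0.1,"ty":4.2,"tz":-16.2,"ax":9.7,"ay":0.4,"az":0},{"jaw":-1,"tx":-0.1,"ty":5.1,"tz":-15.2,"ax":9.7,"ay":0.4,"az":0},{"jaw":-1,"tx":-0.2,"ty":6,"tz":-14.6,"ax":9.7,"ay":0.4,"az":0},{"jaw":-1,"tx":-0.2,"ty":6.6,"tz":-14.3,"ax":9.7,"ay":0.4,"az":0}]'
```

```text
clock: 8.88
position: [0.4924, 0.1233, 0.0674]
ee_rot: [-0.215, 0.662, 0.688, 0.207]
contact_force: [0.1, -0.9, -0.1]
width: 0.0002
gripper_force: 0.5
```

```bash
python3 -m pendant '[{"jaw":-1,"tx":0,"ty":0.3,"tz":0.2,"ax":0,"ay":0,"az":0},{"jaw":-1,"tx":0,"ty":0.6,"tz":0.3,"ax":0,"ay":0,"az":0},{"jaw":-1,"tx":0,"ty":0.6,"tz":0.3,"ax":0,"ay":0,"az":0}]'
python3 -c "
from h import *
st();print(tip('right',.01,.07))
im=grab('scene');w=cloud(im);hsv=cv2.cvtColor(im['pixels'],cv2.COLOR_BGR2HSV);wt=box((hsv[...,1]<60)&(hsv[...,2]>130),300,120,400,205)
n,l=cv2.connectedComponents(cv2.erode(wt.astype(np.uint8),np.ones((2,2))))
for i in range(1,n):
    if (l==i).sum()>60:
        c,nn=fitplane(w[l==i]); print((l==i).sum(),c.round(3),nn.round(2))
im=grab('top');w=cloud(im);hsv=cv2.cvtColor(im['pixels'],cv2.COLOR_BGR2HSV);print([ (r,[int(1000*x) if x==x else -1 for x in w[r,222:250:2,2]]) for r in (222,232,242)])
"
```

```text
clock: 9.25
position: [0.4922, 0.1285, 0.0695]
ee_rot: [-0.216, 0.662, 0.688, 0.206]
contact_force: [-0.5, -1.5, -0.7]
width: -0.0002
gripper_force: 0.9
t 9.25 p [0.4922 0.1285 0.0695] F [-0.5 -1.5 -0.7] q [-0.29  0.41  1.96  0.65  1.09 -0.73]
[0.49156506 0.13054701 0.07      ]
187 [0.431 0.207 0.058] [-1.   -0.04  0.03]
268 [0.491 0.257 0.059] [ 0.03 -1.    0.  ]
224 [0.498 0.215 0.039] [-0.   -0.01  1.  ]
407 [0.582 0.201 0.038] [-0.32 -0.    0.95]
[(222, [43, 36, 35, 89, 47, 86, 102, 117, 126, 111, 139, 201, 209, 220]), (232, [41, 39, 41, 87, 58, 0, -7, -2, 124, 121, 114, 143, 155, 165]), (242, [37, 40, 43, 88, 65, 0, -3, -7, 1, -2, 136, 146, 149, 149])]
```

```bash
python3 -m pendant '[{"jaw":-1,"tx":0,"ty":0.1,"tz":0,"ax":0,"ay":0,"az":0},{"jaw":-1,"tx":0,"ty":0.2,"tz":0,"ax":0,"ay":0,"az":0},{"jaw":-1,"tx":0,"ty":0.2,"tz":0,"ax":0,"ay":0,"az":0}]'
```

```text
clock: 9.72
position: [0.4924, 0.1289, 0.0694]
ee_rot: [-0.214, 0.662, 0.688, 0.206]
contact_force: [-2.4, -10.1, 3.3]
width: 0.0001
gripper_force: 4.6
```

```bash
python3 -m pendant '[{"jaw":-1,"tx":0,"ty":0.1,"tz":0,"ax":0,"ay":0,"az":0},{"jaw":-1,"tx":0,"ty":0.2,"tz":0,"ax":0,"ay":0,"az":0},{"jaw":-1,"tx":0,"ty":0.2,"tz":0,"ax":0,"ay":0,"az":0}]'
```

```text
clock: 10.1
position: [0.4925, 0.1293, 0.0693]
ee_rot: [-0.213, 0.662, 0.689, 0.205]
contact_force: [-4.8, -17.6, 7.1]
width: 0.0001
gripper_force: 8.3
```

```bash
python3 -m pendant '[{"jaw":-1,"tx":0,"ty":-0.15,"tz":0,"ax":0,"ay":0,"az":0},{"jaw":-1,"tx":0,"ty":-0.15,"tz":0,"ax":0,"ay":0,"az":0},{"jaw":-1,"tx":0,"ty":-0.15,"tz":0,"ax":0,"ay":0,"az":0},{"jaw":-1,"tx":0,"ty":-0.15,"tz":0,"ax":0,"ay":0,"az":0},{"jaw":-1,"tx":0,"ty":-0.15,"tz":0,"ax":0,"ay":0,"az":0},{"jaw":-1,"tx":0,"ty":-0.15,"tz":0,"ax":0,"ay":0,"az":0},{"jaw":-1,"tx":0,"ty":-0.15,"tz":0,"ax":0,"ay":0,"az":0}]'
```

```text
clock: 10.98
position: [0.4924, 0.129, 0.0694]
ee_rot: [-0.214, 0.662, 0.688, 0.205]
contact_force: [-3.2, -10.4, 4.5]
width: 0.0003
gripper_force: 5.6
```

```bash
python3 -m pendant '[{"jaw":-1,"tx":0,"ty":-1,"tz":0,"ax":0,"ay":0,"az":0},{"jaw":-1,"tx":0,"ty":-4,"tz":1,"ax":0,"ay":0,"az":0},{"jaw":-1,"tx":0,"ty":-5,"tz":6,"ax":0,"ay":0,"az":0},{"jaw":-1,"tx":1,"ty":-5,"tz":12,"ax":0,"ay":0,"az":0},{"jaw":-1,"tx":5,"ty":-1,"tz":16,"ax":-10,"ay":-0.4,"az":0},{"jaw":-1,"tx":9,"ty":3,"tz":16,"ax":-20,"ay":-0.7,"az":0},{"jaw":-1,"tx":13,"ty":7,"tz":16,"ax":-30,"ay":-1.1,"az":0},{"jaw":-1,"tx":14.5,"ty":7.7,"tz":16,"ax":-35,"ay":-1.3,"az":0},{"jaw":-1,"tx":14.5,"ty":7.7,"tz":16,"ax":-35,"ay":-1.3,"az":0}]'
python3 -c "
from h import *
st(); rows(lean('far',35,-Y),[tip('far',.09,.1),tip('far',.085,.028),tip('far',.06,.028),tip('far',.05,.045),tip('far',.035,.058),tip('far',.020,.067),tip('far',.007,.07)])
print((lean('far',35,-Y)*lean('left',0,X).inv()).as_rotvec(degrees=True))
im=grab('scene');w=cloud(im);hsv=cv2.cvtColor(im['pixels'],cv2.COLOR_BGR2HSV);wt=box((hsv[...,1]<60)&(hsv[...,2]>130),290,120,400,205)
n,l=cv2.connectedComponents(cv2.erode(wt.astype(np.uint8),np.ones((2,2))))
for i in range(1,n):
    if (l==i).sum()>60:
        c,nn=fitplane(w[l==i]); print((l==i).sum(),c.round(3),nn.round(2))
"
```

```text
clock: 12.1
position: [0.6372, 0.2116, 0.2284]
ee_rot: [0.0, 0.692, 0.722, -0.003]
contact_force: [0.4, -0.7, -0.5]
width: -0.0001
gripper_force: 0.0
t 12.1 p [0.6372 0.2116 0.2284] F [ 0.4 -0.7 -0.5] q [ 0.22  0.43  1.28 -0.    1.44  0.18]
shift cm [  0.17  -0.56 -12.84]
shift cm [ -0.33  -0.58 -20.04]
shift cm [ -2.83  -0.67 -20.04]
shift cm [ -3.82  -0.71 -18.34]
shift cm [ -5.32  -0.76 -17.04]
shift cm [ -6.82  -0.82 -16.14]
shift cm [ -8.12  -0.86 -15.84]
turn deg [-28.5  26.  -87.2]
[-28.39712441  26.38823643 -86.93687018]
194 [0.431 0.204 0.059] [-1.   -0.04  0.03]
269 [0.491 0.257 0.059] [-0.04  1.    0.02]
224 [0.498 0.214 0.039] [ 0.   -0.01  1.  ]
408 [0.582 0.201 0.038] [-0.31 -0.01  0.95]
```

```bash
python3 -m pendant '[{"jaw":-1,"tx":0,"ty":-0.6,"tz":0,"ax":-28.4,"ay":26.4,"az":-86.9},{"jaw":-1,"tx":0,"ty":-0.6,"tz":0,"ax":-28.4,"ay":26.4,"az":-86.9},{"jaw":-1,"tx":0,"ty":-0.6,"tz":0,"ax":-28.4,"ay":26.4,"az":-86.9},{"jaw":-1,"tx":0,"ty":-0.6,"tz":0,"ax":-28.4,"ay":26.4,"az":-86.9},{"jaw":-1,"tx":0,"ty":-0.6,"tz":0,"ax":-28.4,"ay":26.4,"az":-86.9},{"jaw":-1,"tx":0,"ty":-0.6,"tz":0,"ax":-28.4,"ay":26.4,"az":-86.9},{"jaw":-1,"tx":0,"ty":-0.6,"tz":0,"ax":-28.4,"ay":26.4,"az":-86.9},{"jaw":-1,"tx":0,"ty":-0.6,"tz":0,"ax":-28.4,"ay":26.4,"az":-86.9},{"jaw":-1,"tx":0,"ty":-0.6,"tz":0,"ax":-28.4,"ay":26.4,"az":-86.9},{"jaw":-1,"tx":-1.3,"ty":-0.6,"tz":-5,"ax":-28.4,"ay":26.4,"az":-86.9}]'
python3 -c "
from h import *
st(); rows(lean('far',35,-Y),[tip('far',.075,.1),tip('far',.075,.028),tip('far',.06,.028),tip('far',.05,.045),tip('far',.035,.058),tip('far',.020,.067),tip('far',.007,.07)])
im=load('top');w=cloud(im);m=(w[...,0]>.65)&(w[...,1]>.08)&(w[...,1]<.24)&(w[...,2]>.035)&(w[...,2]<.06);print('lid',np.nanpercentile(w[m],[1,50,99],axis=0).round(3))
"
```

```text
clock: 13.4
position: [0.6269, 0.1989, 0.1811]
ee_rot: [0.002, 0.954, 0.015, -0.3]
contact_force: [0.8, 0.5, 0.4]
width: -0.0003
gripper_force: 0.0
t 13.4 p [0.6269 0.1989 0.1811] F [0.8 0.5 0.4] q [0.16 0.78 0.89 0.09 2.07 1.72]
shift cm [-0.3   0.66 -8.11]
shift cm [ -0.3    0.66 -15.31]
shift cm [ -1.8    0.6  -15.31]
shift cm [ -2.8    0.56 -13.61]
shift cm [ -4.3    0.51 -12.31]
shift cm [ -5.8    0.45 -11.41]
shift cm [ -7.1    0.41 -11.11]
turn deg [-0.3  0.   0.4]
lid [[0.708 0.085 0.035]
 [0.785 0.163 0.047]
 [0.853 0.229 0.054]]
```

```bash
python3 -m pendant '[{"jaw":-1,"tx":-0.3,"ty":0.6,"tz":-6,"ax":0,"ay":0,"az":0},{"jaw":-1,"tx":-0.3,"ty":0.6,"tz":-11,"ax":0,"ay":0,"az":0},{"jaw":-1,"tx":-0.3,"ty":0.6,"tz":-14.5,"ax":0,"ay":0,"az":0},{"jaw":-1,"tx":-0.3,"ty":0.6,"tz":-15.3,"ax":0,"ay":0,"az":0},{"jaw":-1,"tx":-1.0,"ty":0.6,"tz":-15.3,"ax":0,"ay":0,"az":0},{"jaw":-1,"tx":-1.8,"ty":0.6,"tz":-15.3,"ax":0,"ay":0,"az":0},{"jaw":-1,"tx":-2.3,"ty":0.6,"tz":-14.4,"ax":0,"ay":0,"az":0},{"jaw":-1,"tx":-2.8,"ty":0.6,"tz":-13.6,"ax":0,"ay":0,"az":0},{"jaw":-1,"tx":-3.5,"ty":0.6,"tz":-12.9,"ax":0,"ay":0,"az":0},{"jaw":-1,"tx":-4.3,"ty":0.5,"tz":-12.3,"ax":0,"ay":0,"az":0}]'
python3 -c "
from h import *
st(); rows(lean('far',35,-Y),[tip('far',.020,.067),tip('far',.010,.07)])
im=grab('top');cv2.imwrite('pics/t2.png',cv2.resize(im['pixels'][100:280,120:360],None,fx=3,fy=3))"
```

```text
clock: 14.65
position: [0.5811, 0.2077, 0.0575]
ee_rot: [0.004, 0.953, 0.018, -0.303]
contact_force: [1.9, -0.1, -0.2]
width: -0.0001
gripper_force: 0.7
t 14.65 p [0.5811 0.2077 0.0575] F [ 1.9 -0.1 -0.2] q [0.18 0.8  1.17 0.09 1.78 1.7 ]
shift cm [-1.22 -0.43  0.95]
shift cm [-2.22 -0.46  1.25]
turn deg [-0.1 -0.2 -0. ]
```

View pics/t2.png

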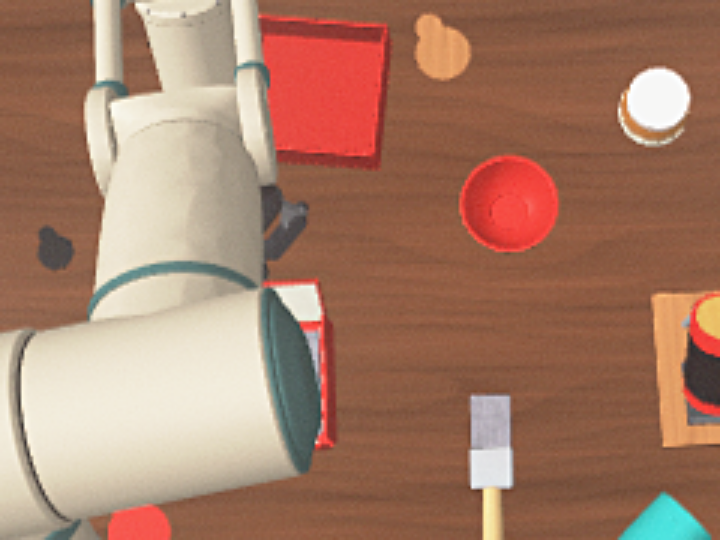

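The arm covers the box. The far wall (300,300) is partly raised and the right wall (327,390) stands; the lid at (320,90) is untouched. I'll continue the sweep.

```bash
python3 -m pendant '[{"jaw":-1,"tx":-0.6,"ty":-0.3,"tz":0.5,"ax":0,"ay":0,"az":0},{"jaw":-1,"tx":-1.2,"ty":-0.4,"tz":0.9,"ax":0,"ay":0,"az":0},{"jaw":-1,"tx":-1.5,"ty":-0.4,"tz":1.0,"ax":0,"ay":0,"az":0},{"jaw":-1,"tx":-1.5,"ty":-0.4,"tz":1.0,"ax":0,"ay":0,"az":0}]'
```

```text
clock: 15.2
position: [0.5659, 0.2031, 0.0669]
ee_rot: [0.005, 0.953, 0.018, -0.304]
contact_force: [0.9, 0.4, -0.4]
width: 0.0004
gripper_force: 0.0
```

```bash
python3 -m pendant '[{"jaw":-1,"tx":-0.1,"ty":0,"tz":0.1,"ax":0,"ay":0,"az":0},{"jaw":-1,"tx":-0.2,"ty":0,"tz":0.2,"ax":0,"ay":0,"az":0},{"jaw":-1,"tx":-0.2,"ty":0,"tz":0.2,"ax":0,"ay":0,"az":0}]'; python3 -c "
from h import *
st()
im=grab('scene');w=cloud(im);hsv=cv2.cvtColor(im['pixels'],cv2.COLOR_BGR2HSV);wt=box((hsv[...,1]<60)&(hsv[...,2]>130),290,120,400,205)
n,l=cv2.connectedComponents(cv2.erode(wt.astype(np.uint8),np.ones((2,2))))
for i in range(1,n):
    if (l==i).sum()>60:
        c,nn=fitplane(w[l==i]); print((l==i).sum(),c.round(3),nn.round(2))
rd=((hsv[...,0]<8)|(hsv[...,0]>172))&(hsv[...,1]>120)&(w[...,0]>.53)&(w[...,0]<.62)&(w[...,1]>.13)&(w[...,1]<.27)&(w[...,2]>.025); print(rd.sum(),fitplane(w[rd]))"
```

```text
clock: 15.58
position: [0.5644, 0.2032, 0.0687]
ee_rot: [0.005, 0.953, 0.018, -0.303]
contact_force: [0.0, -0.6, -0.7]
width: 0.0002
gripper_force: 0.3
t 15.57 p [0.5644 0.2032 0.0687] F [ 0.  -0.6 -0.7] q [0.18 0.77 1.21 0.09 1.77 1.7 ]
130 [0.696 0.14  0.407] [ 0.43 -0.58  0.69]
193 [0.431 0.205 0.059] [-1.   -0.04  0.02]
248 [0.488 0.257 0.06 ] [-0.03  1.    0.03]
430 [0.694 0.177 0.268] [-0.29 -0.94  0.17]
133 [0.473 0.222 0.039] [-0.02  0.    1.  ]
336 (array([0.55288009, 0.17406814, 0.06495704]), array([-0.99587463,  0.08994422,  0.0119898 ]))
```

```bash
python3 -m pendant '[{"jaw":-1,"tx":-0.1,"ty":0,"tz":0,"ax":0,"ay":0,"az":0},{"jaw":-1,"tx":-0.2,"ty":0,"tz":0,"ax":0,"ay":0,"az":0},{"jaw":-1,"tx":-0.2,"ty":0,"tz":0,"ax":0,"ay":0,"az":0}]'
```

```text
clock: 16.0
position: [0.5622, 0.2032, 0.0688]
ee_rot: [0.005, 0.953, 0.018, -0.303]
contact_force: [0.8, 0.2, -0.2]
width: -0.0
gripper_force: 0.3
```

```bash
python3 -m pendant '[{"jaw":-1,"tx":-0.1,"ty":0,"tz":0,"ax":0,"ay":0,"az":0},{"jaw":-1,"tx":-0.15,"ty":0,"tz":0,"ax":0,"ay":0,"az":0},{"jaw":-1,"tx":-0.15,"ty":0,"tz":0,"ax":0,"ay":0,"az":0}]'
```

```text
clock: 16.38
position: [0.5608, 0.2032, 0.0687]
ee_rot: [0.005, 0.953, 0.018, -0.303]
contact_force: [2.2, 0.4, 0.6]
width: 0.0001
gripper_force: 0.3
```

```bash
python3 -m pendant '[{"jaw":-1,"tx":-0.1,"ty":0,"tz":0,"ax":0,"ay":0,"az":0},{"jaw":-1,"tx":-0.15,"ty":0,"tz":0,"ax":0,"ay":0,"az":0},{"jaw":-1,"tx":-0.15,"ty":0,"tz":0,"ax":0,"ay":0,"az":0}]'
```

```text
clock: 16.75
position: [0.5604, 0.2032, 0.0687]
ee_rot: [0.005, 0.953, 0.018, -0.302]
contact_force: [5.0, 0.3, 1.9]
width: 0.0002
gripper_force: 2.4
```

```bash
python3 -m pendant '[{"jaw":-1,"tx":-0.1,"ty":0,"tz":0,"ax":0,"ay":0,"az":0},{"jaw":-1,"tx":-0.2,"ty":0,"tz":0,"ax":0,"ay":0,"az":0},{"jaw":-1,"tx":-0.2,"ty":0,"tz":0,"ax":0,"ay":0,"az":0},{"jaw":-1,"tx":-0.2,"ty":0,"tz":0,"ax":0,"ay":0,"az":0},{"jaw":-1,"tx":-0.2,"ty":0,"tz":0,"ax":0,"ay":0,"az":0},{"jaw":-1,"tx":-0.2,"ty":0,"tz":0,"ax":0,"ay":0,"az":0},{"jaw":-1,"tx":-0.2,"ty":0,"tz":0,"ax":0,"ay":0,"az":0},{"jaw":-1,"tx":-0.2,"ty":0,"tz":0,"ax":0,"ay":0,"az":0}]'
```

```text
clock: 17.75
position: [0.5602, 0.2032, 0.0687]
ee_rot: [0.004, 0.954, 0.018, -0.3]
contact_force: [9.0, -0.2, 3.0]
width: -0.0003
gripper_force: 4.3
```

```bash
python3 -m pendant '[{"jaw":-1,"tx":1,"ty":0,"tz":0,"ax":0,"ay":0,"az":0},{"jaw":-1,"tx":3,"ty":0,"tz":2,"ax":0,"ay":0,"az":0},{"jaw":-1,"tx":4,"ty":0,"tz":8,"ax":0,"ay":0,"az":0},{"jaw":1,"tx":4,"ty":-4,"tz":14,"ax":0,"ay":0,"az":0},{"jaw":1,"tx":3,"ty":-10,"tz":15,"ax":0,"ay":0,"az":0},{"jaw":1,"tx":3,"ty":-16,"tz":15,"ax":0,"ay":0,"az":0},{"jaw":1,"tx":3,"ty":-22,"tz":15,"ax":0,"ay":0,"az":0},{"jaw":1,"tx":3,"ty":-28,"tz":15,"ax":0,"ay":0,"az":0},{"jaw":1,"tx":3,"ty":-32,"tz":15,"ax":0,"ay":0,"az":0}]' 35
python3 - <<'E'
from h import *
s=st()
for n in ('top','scene'): grab(n)
im=load('scene'); t=load('top')
a=cv2.resize(im['pixels'][130:215,285:390],(400,324)); b=cv2.resize(t['pixels'][185:260,160:260],(400,300))
c=np.zeros((324,800,3),np.uint8); c[:,:400]=a; c[:300,400:]=b; cv2.imwrite('pics/box.png',c)
for n,bx in (('top',(330,190,382,255)),('scene',(185,222,252,288))):
    im=load(n); w=cloud(im); hsv=cv2.cvtColor(im['pixels'],cv2.COLOR_BGR2HSV); h,sa,v=[hsv[...,i].astype(int) for i in range(3)]
    y=box((h>12)&(h<28)&(sa>90)&(w[...,2]>.07)&(w[...,2]<.16),*bx); print(n,y.sum())
    if y.sum()>60: c,nn=fitplane(w[y]); print(c.round(4),nn.round(3))
E
```

```text
clock: 18.88
position: [0.5861, -0.1192, 0.2184]
ee_rot: [0.004, 0.952, 0.017, -0.305]
contact_force: [0.3, 0.6, -0.3]
width: 0.085
gripper_force: 0.0
t 18.88 p [ 0.5861 -0.1192  0.2184] F [ 0.3  0.6 -0.3] q [-0.23  0.67  1.03 -0.17  2.04  1.28]
top 229
[ 0.5343 -0.2243  0.1279] [0.584 0.007 0.812]
scene 353
[ 0.5355 -0.227   0.1286] [0.575 0.031 0.817]
```

View pics/box.png

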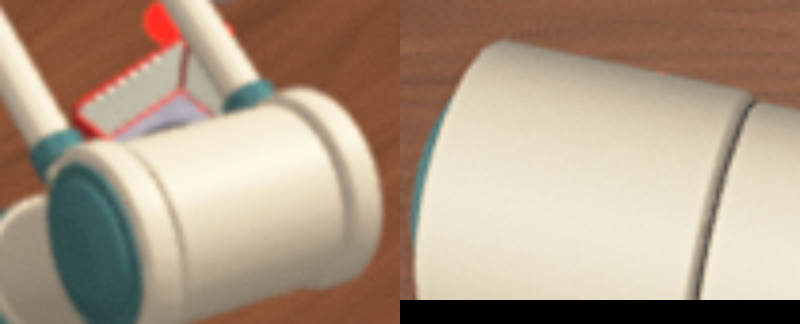

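The box view is occluded by the elbow; the near and left walls look to be standing. I'm going on to the canister grasp.

```bash
python3 -m pendant '[{"jaw":1,"tx":-0.2,"ty":-5,"tz":0,"ax":0,"ay":0,"az":0},{"jaw":1,"tx":-0.5,"ty":-10.5,"tz":-1,"ax":0,"ay":0,"az":0},{"jaw":1,"tx":-0.5,"ty":-10.5,"tz":-2.5,"ax":0,"ay":0,"az":0},{"jaw":1,"tx":-0.5,"ty":-10.5,"tz":-2.5,"ax":0,"ay":0,"az":0}]' 35
python3 -c "
from h import *
st(); u=np.array([.5736,.02,.819]); cap=np.array([.535,-.2257,.128]); g=orient(-u,-Y); rows(g,[cap+.08*u,cap-.01*u,cap-.03*u])
im=grab('wrist');cv2.imwrite('pics/w.png',im['pixels'])"
```

```text
clock: 19.48
position: [0.5815, -0.2203, 0.192]
ee_rot: [0.003, 0.952, 0.018, -0.305]
contact_force: [-0.3, 0.5, -0.1]
width: 0.0853
gripper_force: 0.0
t 19.48 p [ 0.5815 -0.2203  0.192 ] F [-0.3  0.5 -0.1] q [-0.35  0.71  1.01 -0.24  1.99  1.15]
shift cm [-0.06 -0.38  0.15]
shift cm [-5.22 -0.56 -7.22]
shift cm [-6.37 -0.6  -8.86]
turn deg [-0.2 -0.6 -0. ]
```

View pics/w.png

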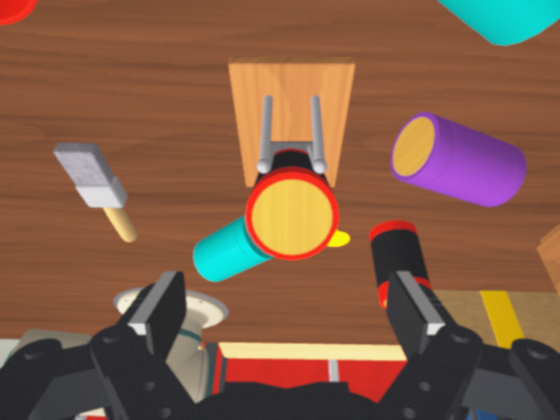

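The wrist view shows the canister cap at (292,213), centred between the fingers (about 165 and 405), and both sides are clear. I'll slide down the axis and grip.

```bash
python3 -m pendant '[{"jaw":1,"tx":-1.5,"ty":-0.5,"tz":-2,"ax":0,"ay":-0.6,"az":0},{"jaw":1,"tx":-3.2,"ty":-0.5,"tz":-4.4,"ax":0,"ay":-0.6,"az":0},{"jaw":1,"tx":-5.2,"ty":-0.6,"tz":-7.2,"ax":0,"ay":-0.6,"az":0},{"jaw":1,"tx":-6.4,"ty":-0.6,"tz":-8.9,"ax":0,"ay":-0.6,"az":0},{"jaw":1,"tx":-6.4,"ty":-0.6,"tz":-8.9,"ax":0,"ay":-0.6,"az":0},{"jaw":-1,"tx":-6.4,"ty":-0.6,"tz":-8.9,"ax":0,"ay":-0.6,"az":0},{"jaw":-1,"tx":-6.4,"ty":-0.6,"tz":-8.9,"ax":0,"ay":-0.6,"az":0},{"jaw":-1,"tx":-6.4,"ty":-0.6,"tz":-8.9,"ax":0,"ay":-0.6,"az":0},{"jaw":-1,"tx":-6.4,"ty":-0.6,"tz":-8.9,"ax":0,"ay":-0.6,"az":0},{"jaw":-1,"tx":-6.4,"ty":-0.6,"tz":-8.9,"ax":0,"ay":-0.6,"az":0}]' 35
```

```text
clock: 20.78
position: [0.5198, -0.2269, 0.1061]
ee_rot: [0.004, 0.955, 0.018, -0.297]
contact_force: [2.9, 3.4, 6.1]
width: 0.0628
gripper_force: 39.0
```

```bash
python3 -m pendant '[{"jaw":-1,"tx":0,"ty":0,"tz":0.5,"ax":0,"ay":0,"az":0},{"jaw":-1,"tx":0,"ty":0,"tz":1.5,"ax":0,"ay":0,"az":0},{"jaw":-1,"tx":0,"ty":0,"tz":4,"ax":0,"ay":0,"az":0},{"jaw":-1,"tx":0,"ty":0,"tz":8,"ax":0,"ay":0,"az":0},{"jaw":-1,"tx":0,"ty":0,"tz":12,"ax":0,"ay":0,"az":0},{"jaw":-1,"tx":0,"ty":0,"tz":14,"ax":0,"ay":-10,"az":0},{"jaw":-1,"tx":0,"ty":4,"tz":15,"ax":0,"ay":-20,"az":0},{"jaw":-1,"tx":0,"ty":9,"tz":15,"ax":0,"ay":-30,"az":0},{"jaw":-1,"tx":0,"ty":15,"tz":15,"ax":1.2,"ay":-35,"az":0},{"jaw":-1,"tx":0,"ty":18,"tz":15,"ax":1.2,"ay":-35,"az":0}]' 35
python3 - <<'E'
from h import *
s=st(); print(s['width'],s['gripper_force']); rows(lean('far',0,-Y))
for n in ('top','scene'): grab(n)
p=np.array(s['position'])
for n in ('top','scene'):
    im=load(n); w=cloud(im); hsv=cv2.cvtColor(im['pixels'],cv2.COLOR_BGR2HSV); h,sa,v=[hsv[...,i].astype(int) for i in range(3)]
    red=((h<8)|(h>172))&(sa>140)&(np.linalg.norm(w-p,axis=-1)<.12)&(w[...,2]<p[2]-.04)
    if red.sum()>20: P=w[red]; print(n,'foot band',red.sum(),np.nanpercentile(P,[2,50,98],axis=0).round(3))
a=cv2.resize(load('scene')['pixels'][100:240,230:410],None,fx=3,fy=3); cv2.imwrite('pics/lift.png',a)
E
```

```text
clock: 22.02
position: [0.5153, -0.0459, 0.2561]
ee_rot: [-0.0, 1.0, 0.019, 0.003]
contact_force: [1.1, -0.0, -2.1]
width: 0.0629
gripper_force: 39.0
t 22.02 p [ 0.5153 -0.0459  0.2561] F [ 1.1 -0.  -2.1] q [-0.22  0.17  1.58  0.    1.38  1.31]
0.06287661513856109 39.03122071176767
turn deg [-0.   0.3 -0.1]
scene foot band 104 [[ 0.514 -0.076  0.182]
 [ 0.543 -0.059  0.193]
 [ 0.549 -0.024  0.203]]
```

View pics/lift.png

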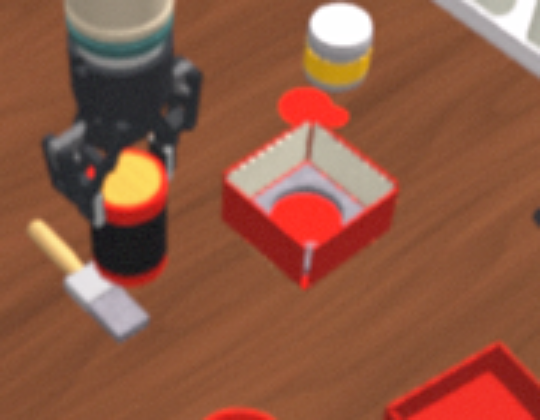

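The canister hangs upright in the gripper at (130,215), and the box at (310,205) has all four walls standing with an empty pocket. Next I'll measure the canister's offset and tilt in the hand, and the pocket centre.

```bash
cat > m1.py <<'E'
from h import *
from scipy.optimize import least_squares
s=st(); p=np.array(s['position'])
for n in ('scene','top'):
    im=load(n); w=cloud(im); hsv=cv2.cvtColor(im['pixels'],cv2.COLOR_BGR2HSV); h,sa,v=[hsv[...,i].astype(int) for i in range(3)]
    m=(np.hypot(w[...,0]-p[0],w[...,1]-p[1])<.05)&(w[...,2]<p[2]-.012)&(w[...,2]>p[2]-.09)
    P=w[m]
    if len(P)>100 and n=='scene':
        f=lambda q:np.hypot(P[:,0]-q[0]-q[2]*(P[:,2]-p[2]+.07),P[:,1]-q[1]-q[3]*(P[:,2]-p[2]+.07))-.032
        r=least_squares(f,[p[0],p[1],0,0],loss='soft_l1',f_scale=.002); print(n,len(P),'foot centre-tcp mm',((r.x[:2]-p[:2])*1000).round(1),'tilt deg',np.degrees(r.x[2:]).round(1),'rms',(f(r.x)**2).mean()**.5,'zmin',np.percentile(P[:,2],[.5,2])-p[2])
    yl=(h>12)&(h<28)&(sa>90)&(np.linalg.norm(w-p-[0,0,.03],axis=-1)<.05)
    if yl.sum()>40: c,nn=fitplane(w[yl]); print(n,'cap',yl.sum(),c.round(4)-p,nn.round(3),np.nanpercentile(w[yl],[2,98],axis=0)-p)
    # pocket disc
    m=((h<8)|(h>172))&(sa>140)&(abs(w[...,2]-.028)<.008)&(np.hypot(w[...,0]-C[0],w[...,1]-C[1])<.045)
    if m.sum()>60:
        D=ray(im,big(m),.028)[:,:2]*1000; print(n,'disc',m.sum(),cv2.minEnclosingCircle(D.astype(np.float32)))
    m=(w[...,2]>.075)&(w[...,2]<.1)&(abs(w[...,0]-C[0])<.08)&(abs(w[...,1]-C[1])<.08)
    if m.sum()>60: print(n,'wall tops',cv2.minAreaRect((w[m][:,:2]*1000).astype(np.float32)))
E
python3 m1.py
```

```text
t 22.12 p [ 0.5167 -0.0453  0.2557] F [ 0.5 -0.6 -2.3] q [-0.22  0.17  1.58  0.    1.38  1.31]
scene 387 foot centre-tcp mm [-1.2  1.6] tilt deg [ 0.6 -0.4] rms 0.0009895101388103747 zmin [-0.07404478 -0.07179109]
scene cap 251 [0.0035714  0.00396614 0.0267229 ] [-0.005  0.003  1.   ] [[-0.01932304 -0.03064641  0.02410766]
 [ 0.0234747   0.02496786  0.05868746]]
scene disc 286 ((487.3393249511719, 201.0182647705078), 36.00926208496094)
scene wall tops ((490.3730773925781, 197.4252471923828), (133.28073120117188, 133.03848266601562), 2.9794836044311523)
top disc 497 ((489.5762634277344, 202.1804962158203), 36.643131256103516)
top wall tops ((488.61993408203125, 200.8828582763672), (128.15472412109375, 128.74024963378906), 2.0590360164642334)
```

```bash
python3 -m pendant '[{"jaw":-1,"tx":-0.5,"ty":4,"tz":0,"ax":0,"ay":0,"az":0},{"jaw":-1,"tx":-1.5,"ty":9,"tz":0,"ax":0,"ay":0,"az":0},{"jaw":-1,"tx":-2.3,"ty":14,"tz":0,"ax":0,"ay":0,"az":0},{"jaw":-1,"tx":-2.8,"ty":19,"tz":0,"ax":0,"ay":0,"az":0},{"jaw":-1,"tx":-2.8,"ty":23,"tz":-1,"ax":0,"ay":0,"az":0},{"jaw":-1,"tx":-2.8,"ty":24.5,"tz":-3,"ax":0,"ay":0,"az":0},{"jaw":-1,"tx":-2.8,"ty":24.5,"tz":-5,"ax":0,"ay":0,"az":0},{"jaw":-1,"tx":-2.8,"ty":24.5,"tz":-5,"ax":0,"ay":0,"az":0},{"jaw":-1,"tx":-2.8,"ty":24.5,"tz":-5,"ax":0,"ay":0,"az":0}]' 35
python3 -c "
from h import *
st(); rows(lean('far',0,-Y),[[.489,.1998,.14],[.489,.1998,.106]]); grab('scene'); grab('top')"; python3 m1.py
```

```text
clock: 23.25
position: [0.4912, 0.1965, 0.2053]
ee_rot: [0.0, 1.0, 0.018, 0.003]
contact_force: [0.2, 0.5, -0.8]
width: 0.0626
gripper_force: 39.4
t 23.25 p [0.4912 0.1965 0.2053] F [ 0.2  0.5 -0.8] q [ 0.25  0.22  1.65 -0.    1.27  1.79]
shift cm [-0.22  0.33 -6.53]
shift cm [-0.22  0.33 -9.93]
turn deg [0.  0.4 0. ]
t 23.35 p [0.4913 0.1967 0.2057] F [ 0.1  0.7 -1.7] q [ 0.25  0.22  1.65 -0.    1.27  1.79]
scene 350 foot centre-tcp mm [-0.6 -1.2] tilt deg [ 0.5 -0.6] rms 0.0013319597068827422 zmin [-0.07567296 -0.07333701]
scene cap 174 [0.0053743  0.00187953 0.02587111] [-0.006  0.029  1.   ] [[-0.02047677 -0.03496081  0.02242237]
 [ 0.0234046   0.02464224  0.06224233]]
scene disc 285 ((487.3393249511719, 201.0182647705078), 36.00926208496094)
scene wall tops ((491.6251525878906, 196.6869354248047), (132.31683349609375, 131.8080291748047), 0.9203711152076721)
top disc 164 ((485.4197082519531, 198.47491455078125), 35.709136962890625)
top wall tops ((489.4192810058594, 183.34950256347656), (128.44029235839844, 93.96994018554688), 1.8936690092086792)
```

```bash
python3 -m pendant '[{"jaw":-1,"tx":-0.2,"ty":0.3,"tz":0,"ax":0,"ay":0.4,"az":0},{"jaw":-1,"tx":-0.2,"ty":0.3,"tz":-3,"ax":0,"ay":0.4,"az":0},{"jaw":-1,"tx":-0.2,"ty":0.3,"tz":-6,"ax":0,"ay":0.4,"az":0},{"jaw":-1,"tx":-0.2,"ty":0.3,"tz":-7.5,"ax":0,"ay":0.4,"az":0},{"jaw":-1,"tx":-0.2,"ty":0.3,"tz":-8.3,"ax":0,"ay":0.4,"az":0},{"jaw":-1,"tx":-0.2,"ty":0.3,"tz":-8.6,"ax":0,"ay":0.4,"az":0},{"jaw":-1,"tx":-0.2,"ty":0.3,"tz":-8.6,"ax":0,"ay":0.4,"az":0}]' 35
```

```text
clock: 24.22
position: [0.4889, 0.2003, 0.1193]
ee_rot: [-0.0, 1.0, 0.019, -0.0]
contact_force: [-0.0, -0.6, -2.1]
width: 0.0627
gripper_force: 39.4
```

```bash
python3 -m pendant '[{"jaw":-1,"tx":0,"ty":0,"tz":-0.3,"ax":0,"ay":0,"az":0},{"jaw":-1,"tx":0,"ty":0,"tz":-0.6,"ax":0,"ay":0,"az":0},{"jaw":-1,"tx":0,"ty":0,"tz":-0.9,"ax":0,"ay":0,"az":0},{"jaw":-1,"tx":0,"ty":0,"tz":-1.1,"ax":0,"ay":0,"az":0},{"jaw":-1,"tx":0,"ty":0,"tz":-1.2,"ax":0,"ay":0,"az":0},{"jaw":-1,"tx":0,"ty":0,"tz":-1.2,"ax":0,"ay":0,"az":0}]' 35
```

```text
clock: 24.98
position: [0.4883, 0.2002, 0.1066]
ee_rot: [-0.0, 1.0, 0.019, -0.001]
contact_force: [-1.0, -0.4, -2.1]
width: 0.0628
gripper_force: 39.4
```

```bash
python3 -m pendant '[{"jaw":-1,"tx":0,"ty":0,"tz":-0.1,"ax":0,"ay":0,"az":0},{"jaw":-1,"tx":0,"ty":0,"tz":-0.2,"ax":0,"ay":0,"az":0},{"jaw":-1,"tx":0,"ty":0,"tz":-0.3,"ax":0,"ay":0,"az":0},{"jaw":-1,"tx":0,"ty":0,"tz":-0.4,"ax":0,"ay":0,"az":0},{"jaw":-1,"tx":0,"ty":0,"tz":-0.4,"ax":0,"ay":0,"az":0}]' 35
```

```text
clock: 25.6
position: [0.4883, 0.2002, 0.1026]
ee_rot: [-0.0, 1.0, 0.019, -0.001]
contact_force: [-0.2, 0.2, -1.6]
width: 0.063
gripper_force: 39.4
```

```bash
python3 -m pendant '[{"jaw":-1,"tx":0,"ty":0,"tz":-0.1,"ax":0,"ay":0,"az":0},{"jaw":-1,"tx":0,"ty":0,"tz":-0.2,"ax":0,"ay":0,"az":0},{"jaw":-1,"tx":0,"ty":0,"tz":-0.2,"ax":0,"ay":0,"az":0}]' 35
```

```text
clock: 25.98
position: [0.4885, 0.2003, 0.1017]
ee_rot: [-0.0, 1.0, 0.019, -0.0]
contact_force: [-2.6, -0.6, 4.8]
width: 0.0627
gripper_force: 40.2
```

```bash
python3 -m pendant '[{"jaw":0.6,"tx":0,"ty":0,"tz":0,"ax":0,"ay":0,"az":0},{"jaw":0.85,"tx":0,"ty":0,"tz":0,"ax":0,"ay":0,"az":0},{"jaw":0.85,"tx":0,"ty":0,"tz":0,"ax":0,"ay":0,"az":0},{"jaw":0.85,"tx":0,"ty":0,"tz":0,"ax":0,"ay":0,"az":0},{"jaw":0.85,"tx":0,"ty":0,"tz":1,"ax":0,"ay":0,"az":0},{"jaw":0.85,"tx":0,"ty":0,"tz":3,"ax":0,"ay":0,"az":0},{"jaw":0.85,"tx":0,"ty":0,"tz":7,"ax":0,"ay":0,"az":0},{"jaw":0.85,"tx":0,"ty":0,"tz":13,"ax":0,"ay":0,"az":0},{"jaw":0.85,"tx":-4,"ty":-5,"tz":17,"ax":0,"ay":0,"az":0},{"jaw":0.85,"tx":-9,"ty":-10,"tz":17,"ax":0,"ay":0,"az":0}]'
```

```text
clock: 27.22
position: [0.4135, 0.1135, 0.2724]
ee_rot: [-0.0, 1.0, 0.019, 0.003]
contact_force: [-0.1, -0.7, 0.4]
width: 0.079
gripper_force: 0.0
```

```bash
python3 -m pendant '[{"jaw":0.85,"tx":-3,"ty":-6,"tz":0,"ax":0,"ay":0,"az":0},{"jaw":0.85,"tx":-6,"ty":-12,"tz":0,"ax":0,"ay":0,"az":0},{"jaw":0.85,"tx":-9,"ty":-18,"tz":0,"ax":0,"ay":0,"az":0},{"jaw":0.85,"tx":-9,"ty":-24,"tz":0,"ax":0,"ay":0,"az":0},{"jaw":0.85,"tx":-9,"ty":-30,"tz":0,"ax":0,"ay":0,"az":0},{"jaw":0.85,"tx":-9,"ty":-30,"tz":0,"ax":0,"ay":0,"az":0},{"jaw":0.85,"tx":-9,"ty":-30,"tz":0,"ax":0,"ay":0,"az":0}]'
python3 - <<'E'
from h import *
s=st()
for n in ('top','scene'): grab(n)
for n in ('top','scene'):
    im=load(n); w=cloud(im); hsv=cv2.cvtColor(im['pixels'],cv2.COLOR_BGR2HSV); h,sa,v=[hsv[...,i].astype(int) for i in range(3)]
    y=(h>12)&(h<28)&(sa>90)&(w[...,2]>.11)&(w[...,2]<.15)&(np.hypot(w[...,0]-C[0],w[...,1]-C[1])<.06)
    c,nn=fitplane(w[y]); print(n,y.sum(),c.round(4),nn.round(3))
a=cv2.resize(load('scene')['pixels'][120:240,280:400],(400,400)); b=cv2.resize(load('top')['pixels'][185:260,170:245],(400,400)); cv2.imwrite('pics/end.png',np.hstack([a,b]))
E
```

```text
clock: 28.1
position: [0.3217, -0.1858, 0.2692]
ee_rot: [-0.001, 1.0, 0.018, -0.001]
contact_force: [-1.0, 0.6, -0.1]
width: 0.079
gripper_force: 0.0
t 28.1 p [ 0.3217 -0.1858  0.2692] F [-1.   0.6 -0.1] q [-0.71 -0.06  1.8  -0.    1.4   0.82]
top 317 [0.4867 0.2022 0.1284] [-0.005 -0.001  1.   ]
scene 206 [0.4878 0.1993 0.1276] [-0.009 -0.002  1.   ]
```

View pics/end.png

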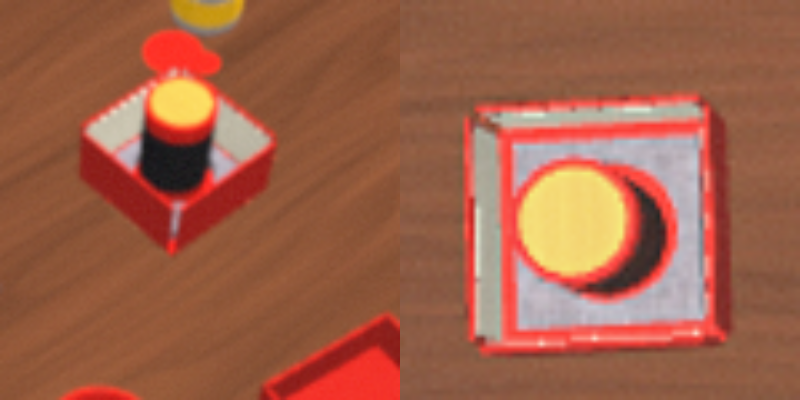

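The canister stands upright (cap at z = 0.128, so fully home) in the pocket, at (180,130) in the left panel and (595,230) in the right. All four walls are standing.

```bash
python3 -c "
from rig import manip
print(manip.sign_off())"
```

```text
the job is handed in; nothing more can be done
None
```

I folded and pressed the left, right and far walls in that order at about 9–11 N each (the right wall briefly reached about 18 N), then set the canister upright and fully home in the pocket with all walls standing; the job was handed in at about 28 s.

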